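Clear a bushing press's catch tray and hold its plunger half drawn

TASK

Move the two finished end caps from the bushing press's catch tray into the grey tote, then take the press's plunger by its black knob and draw it straight out along its leaning bore, without jamming or forcing it, until about 35 mm of its 70 mm shaft is out (the dark groove round the shaft is just at the mouth). Keep hold of it there: finish while still gripping the half-drawn plunger, since it drops back if let go. Leave the carton, jar, can and oiler that stand about the press where they are.

Things in the scene. Friction and masses are not known exactly. Their poses are not given: they have to be found in the camera images.
- press: Bench bushing press, fixed, yaw up to 0.2 rad. Origin on the bench; x points away from the robot, z up. Base plate x -115..145, y -150..150 mm, 12 mm thick; motor housing at the rear, x 65..145 mm, 97 mm high, its round boss to 127 mm. At y -75 mm an aluminium head (block 56 x 56 x 90 mm) leans 0.35 rad to the front (-x), a blind bore in its top face; at y +78 mm the catch tray.
- tray (a point): Centre of the inner floor of the steel catch tray, 16 mm above the bench. Inside 160 mm along the press's x, 128 mm along its y; walls 4 mm thick, 16 mm above the inner floor. Behind the tray a small chute lip slopes from the housing, 50 to 75 mm above the bench.
- bore (a point): Mouth of the plunger's bore, centre of the head's 56 x 56 mm top face, 115 mm above the bench. Its z is the bore's axis, pointing out of the bore (leaning 0.35 rad to the press's -x); its y is the press's y. Bore 17.5 mm across, 80 mm deep.
- plunger: Loose steel plunger resting in the bore, 0.2 to 0.4 kg. Origin on its axis under its collar: at bore when home, so its way along the bore's z is the length drawn; z runs up to the knob. Shaft 16 mm diameter, 70 mm below the origin, dark groove 35 mm below it; collar 26 mm diameter, 0..6 mm; black knob 26 mm diameter, 22..56 mm: grip at 40 mm. Slides freely, falls back if let go.
- cap_a: Finished aluminium roller end cap standing in the tray, about 0.09 kg; origin at the centre of its underside, z up. Flange 40 mm diameter, 8 mm thick, below; hub 30 mm diameter from there to 42 mm; grip the hub. One cap stands in the tray's front part, the other at its rear, over 60 mm apart, 25 mm or more from hub to side walls.
- cap_b: The other end cap, the same as cap_a.
- tote: Open grey plastic tote, loose, 0.7 kg, 180 mm (its x) x 150 mm (its y), 70 mm high, walls and floor 4 mm; origin at the centre of its underside. It stands to the left or to the right of the press.
- carton: Bystander: closed cardboard carton 170 x 140 x 55 mm, on the other side of the press from the tote; origin under its centre.
- jar: Bystander: jar 50 mm diameter, 60 mm high, to the left of the press's rear; origin under its centre.
- can: Bystander: can 50 mm diameter, 100 mm high, to the right of the press's rear; origin under its centre.
- oiler: Bystander: white oil bottle with a thin spout, 36 mm diameter, 62 mm high, standing on the press's base plate in front of the head; origin under its centre.

How it is judged:
By the outcome, as a careful person would: the job done as asked, in the order asked, and still so for the second after the job is handed in, while the arm keeps its last pose, push and grip.
It also fails if it takes over 70 s, if anything falls off the work surface, if the arm or the gripper's body presses on something with over 40 N, if the wrist force passes 120 N, or if a joint passes its speed limit or range.

ROBOT

A 7-joint arm with a two-finger parallel gripper is mounted at the origin on the work surface. World frame = base frame: x ahead of the robot, y to its left, z up, the work surface at z = 0. Lengths are in m, angles in rad, forces in N, time in s.
With the tool pointing down it reaches from about 0.425 to 0.925 m from the base axis. Payload 6.8 kg.
Tool frame: the origin (TCP) lies at the very end of the fingers, on their centre line; the grasp point (between the pads) lies 19 mm behind it; z points along the fingers, y is the line along which they close (so a half turn about z gives the same grasp; the last joint's range is limited). The gripper opens to 85 mm and grips with 20 to 120 N. Pads are 22 mm wide; open, the fingers measure 114 mm over their backs; the gripper's body (76 mm by 85 mm) begins 54 mm behind the grasp point. The pads swing forward as they close: fully open they stand 13 mm farther back than shut.
Start: joints at [-1.374, 0.477, 0.022, 1.555, -0.011, 1.109, -0.083], TCP at [0.203, 0.644, 0.231] pointing down, gripper open.
Joint ranges: [-2.96, 2.96], [-0.34, 2.1], [-1.41, 1.46], [0.24, 2.44], [-1.37, 4.51], [0.17, 1.92], [-2.96, 2.96]. Speed limits (rad/s): [2.39, 2.39, 3.14, 3.14, 3.14, 3.14, 3.14].

INTERFACE

Orientations are given as a rotation vector (axis times angle).
In Python, from bench import get_obs, grab_frame, hand_in gives the robot as it stands.
- The arm moves only by the tool drive_tool, never from a script. Its argument "rows" is a list of rows, each an object with "offset": the shift along the tool's x, y, z as a fraction of full scale, a list of three; "rotation": the turn, a rotation vector about the tool's x, y, z as a fraction of full scale, a list of three; "claw": the opening, from 0 (shut) to 1 (fully open). In form: [{"offset": [tx, ty, tz], "rotation": [wx, wy, wz], "claw": claw}, ...]. A call has 1 to 20 rows; each row is the pose to reach, as a shift and turn from the pose commanded when the call began, along the tool's axes at that moment; what a row does not reach only later rows make up. Full scale, the value 1, is 0.15 m for a shift and 2 rad for a turn. A row lasts 1/12 s, in which the tool goes at most 41.7 mm and 7.16 degrees, less where a joint would pass 70% of its speed; a pose out of reach is approached as far as the arm can. A call with a number of a shift or a turn outside -1 to 1 is refused whole. A call with a gripper value outside its range is refused whole. The fingers move at their own pace and stop on an object; "force" is the grip in N (left out, the last holds). Time passes only in rows, so rows that repeat a pose let the fingers close. It gives the time, the measured TCP pose, the force, the opening and the grip force at its end, in the units of the state.
- get_obs(): the state, without advancing time (a new reading comes with each control period).
- grab_frame(name): name is "scene" or "top"; returns a dict with "frame" (400x640x3 uint8, red, green, blue), "z_map" (400x640 float32, m along the optical axis (not along the pixel's ray), 0 where there is no reading), "vfov" (degrees; the focal length in pixels is half the picture's height over the tangent of half this angle, whatever the lens; pixels are square), "cx", "cy" (the principal point, pixels), "R" (3x3) and "t" (3): a world point X has camera coordinates R X + t. Camera axes: x right, y down, z forward; pixel columns grow to the right and rows downward; lengths in m; the calibration is good to about 2 mm. A picture is of the moment at which its call begins.
- hand_in(): hands the job in; it is judged then, once.
The state is a dict: "clock": time; "joints": joint angles; "qvel": joint speeds; "tau": joint torques, N m; "tcp_pos": TCP position; "orientation": TCP orientation; "contact_force": force on the tool from outside, world axes, zero at the start; "moment": the same for the moment, N m; "grip_width": finger opening in m; "gripper_force": force on a finger pad.
Only numpy, scipy, OpenCV 4.12 (cv2) and the standard library are available. Lean on these libraries where they do the work, as an engineer would, in place of code of your own. Each camera call takes 0.05 s, during which the arm holds its last target. There are 200 camera calls.

## Working session

There is one attempt and no reset: what is moved stays moved. The work goes in short steps, Python scripts to look and compute and a tool call to move; the robot and the scene stay as the last step left them, time stands still between calls to the robot, and variables do not carry over. Pictures are saved under pics/ and viewed, at most 10 in all, crops included, and the job is handed in when it is done.

Besides the shell and the picture viewer there is one more tool, called after "Emit:" as name(argument=value, ...), one argument or row to a line, values as JSON. drive_tool: Moves the arm, as the interface text tells. Its arguments: {"type":"object","properties":{"rows":{"type":"array","items":{"type":"object","properties":{"offset":{"type":"array","items":{"type":"number"}},"rotation":{"type":"array","items":{"type":"number"}},"claw":{"type":"number"}}}},"force":{"type":"number"}},"required":["rows"]}

```bash
mkdir -p pics; ls
cat > h.py <<'E'
import numpy as np, cv2
from bench import get_obs, grab_frame, hand_in
from scipy.spatial.transform import Rotation as Ro
def cloud(g):
    H,W=g['z_map'].shape; f=H/2/np.tan(np.radians(g['vfov'])/2)
    v,u=np.mgrid[:H,:W]; z=g['z_map']
    P=np.stack([(u-g['cx'])/f*z,(v-g['cy'])/f*z,z],-1)
    return (P-g['t'])@g['R']   # R^T (P-t)
def proj(g,X):
    H=400; f=H/2/np.tan(np.radians(g['vfov'])/2)
    c=g['R']@np.asarray(X)+g['t']; return c[:2]/c[2]*f+[g['cx'],g['cy']]
E
python3 - <<'E'
from h import *
for n in('top','scene'):
    g=grab_frame(n); np.savez(n+'0.npz',**g); cv2.imwrite(f'pics/{n}0.png',g['frame'][...,::-1]); print(n,g['vfov'],g['cx'],g['cy'],-g['R'].T@g['t'],(g['z_map']>0).mean())
o=get_obs();print(o)
E
```

```text
pics
top 53.625410881007625 324.89890648130483 194.88408073605197 [ 0.51205863 -0.00609487  0.98130092] 0.99608984375
scene 51.780504478183126 317.37876120333544 200.5510145571991 [ 0.92119292 -0.5357736   0.85125591] 0.99601171875
{'clock': 0.1, 'joints': array([-1.37411153,  0.47771032,  0.02231541,  1.55632141, -0.01151591,
        1.10930333, -0.08309408]), 'qvel': array([-0.00102495, -0.00376651,  0.00040858, -0.00371464,  0.00090017,
        0.00018608,  0.00033128]), 'tau': array([ 4.03307757e-03, -5.97764146e+01,  1.61356363e+00, -2.81958318e+01,
        1.28336385e-02,  5.00657581e-03,  7.72489784e-06]), 'tcp_pos': array([0.20239176, 0.64339745, 0.23044034]), 'orientation': array([-4.76812789e-01, -3.10503928e+00,  2.52499580e-03]), 'contact_force': array([1.01583924, 0.00970324, 0.22885336]), 'moment': array([-0.00301765, -0.01355024,  0.01186397]), 'gripper_force': 0.0, 'grip_width': 0.08572214891710611}
```

View pics/top0.png

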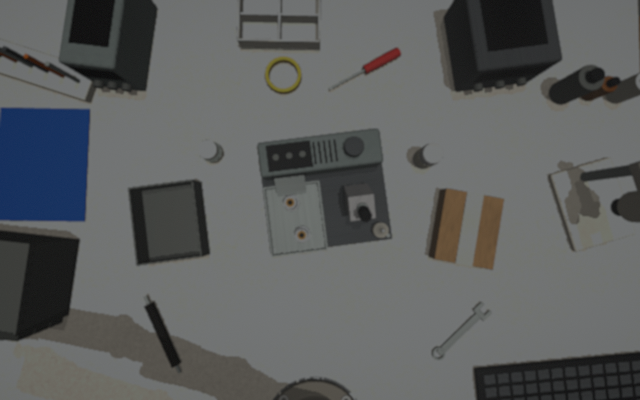

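View pics/scene0.png

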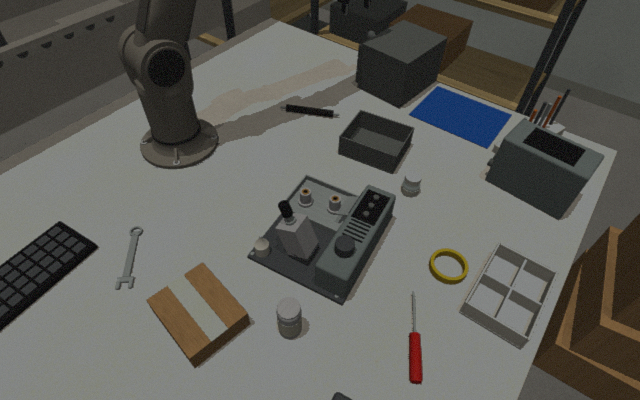

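The top view shows the tray with its caps at (291,202) and (302,235), the head and knob at (360,205)/(365,213), the oiler at (381,230), the tote at (168,222) and the carton at (467,230). The scene view shows the same layout, with nothing else near the press.

Run:
```python
from h import *
G={n:dict(np.load(n+'0.npz')) for n in('top','scene')}
C={n:cloud(G[n]) for n in G}
t=C['top']; 
def rect(p): r=cv2.minAreaRect((p*1000).astype(np.float32)); return np.round(r[0],1),np.round(r[1],1),round(r[2],2)
def sel(P,x,y,z): return P[(P[...,0]>x[0])&(P[...,0]<x[1])&(P[...,1]>y[0])&(P[...,1]<y[1])&(P[...,2]>z[0])&(P[...,2]<z[1])]
for px in [(291,202),(302,235),(360,205),(365,213),(381,230),(168,222),(210,151),(428,156),(290,185),(320,152)]:
    print(px,np.round(t[px[1],px[0]],4))
for n in C:
    P=C[n]; print(n,'bench',np.median(P[...,2][np.abs(P[...,2])<.02]))
    a=sel(P,(.4,.75),(-.2,.2),(.088,.103)); print('housing',len(a),rect(a[:,:2]))
    a=sel(P,(.3,.75),(-.2,.2),(.006,.14)); print('press',rect(a[:,:2]))
    a=sel(P,(.3,.65),(.2,.5),(.06,.08)); print('toterim',len(a),rect(a[:,:2]),np.median(a[:,2]))
    a=sel(P,(.3,.55),(0.01,.2),(.052,.066))
    m=(a*1000); 
    _,lab,cen=cv2.kmeans(m[:,:2].astype(np.float32),2,None,(3,50,.01),5,cv2.KMEANS_PP_CENTERS)
    for k in(0,1):
        q=m[lab[:,0]==k]; print('cap',len(q),np.round(q.mean(0),1),rect(q[:,:2]/1000))
    a=sel(P,(.3,.6),(-.2,0.02),(.128,.22)); print('knob',len(a),np.round(a.mean(0),4),np.round(a.min(0),4),np.round(a.max(0),4))
    a=sel(P,(.3,.6),(-.2,0.02),(.10,.126)); print('headtop',len(a),np.round(a.mean(0),4),rect(a[:,:2]))
for n in C:
    f=G[n]['frame'];x=(250,110,160,160) if n=='top' else (240,160,170,150)
    c=f[x[1]:x[1]+x[3],x[0]:x[0]+x[2]]; cv2.imwrite(f'pics/{n}c.png',cv2.resize(np.clip(c[...,::-1]*1.8,0,255).astype(np.uint8),None,fx=3.7,fy=3.7,interpolation=cv2.INTER_CUBIC))
```

```text
(291, 202) [0.5418 0.0598 0.0607]
(302, 235) [0.4656 0.0331 0.0586]
(360, 205) [ 0.5352 -0.0944  0.1242]
(365, 213) [ 0.5177 -0.1001  0.1697]
(381, 230) [ 0.48   -0.1481  0.0743]
(168, 222) [0.4906 0.3642 0.0036]
(210, 151) [0.6579 0.2499 0.063 ]
(428, 156) [ 0.6481 -0.2491  0.1001]
(290, 185) [0.5816 0.063  0.0579]
(320, 152) [ 0.6546 -0.006   0.0936]
top bench -3.281938047727139e-05
housing 3959 (array([595.3, -13.2]), array([201.8, 279.9]), 7.94)
press (array([552. , -22.9]), array([350.8, 308.5]), 7.38)
toterim 758 (array([522.5, 328.5]), array([233.6, 200.3]), 8.03) 0.06810525881659882
cap 129 [467.1  35.6  58. ] (array([467.8,  35.5]), array([27.9, 28.1]), 1.52)
cap 103 [539.9  63.8  58.1] (array([538.4,  64.6]), array([21. , 28.2]), 0.75)
knob 174 [ 0.5178 -0.0988  0.1624] [ 0.5012 -0.1131  0.1372] [ 0.5349 -0.0864  0.1726]
headtop 554 [ 0.5394 -0.0948  0.1154] (array([535.6, -97.4]), array([61.2, 56.2]), 8.11)
scene bench -0.0004777612371406912
housing 3126 (array([597.4, -13.1]), array([203.5, 281.4]), 7.82)
press (array([566.7, -19.5]), array([265.9, 298.8]), 8.13)
toterim 496 (array([523.7, 329.6]), array([231.7, 198.9]), 8.1) 0.06650935669690577
cap 88 [470.9  34.2  57. ] (array([469.8,  35.4]), array([26.2, 31.7]), 37.99)
cap 61 [541.6  63.1  57.5] (array([540.1,  64. ]), array([19.1, 31.2]), 3.24)
knob 210 [ 0.5247 -0.1035  0.1556] [ 0.5034 -0.113   0.1283] [ 0.5383 -0.0881  0.1714]
headtop 558 [ 0.5467 -0.1022  0.1138] (array([538.7, -97.9]), array([63. , 58.1]), 7.74)
```

View pics/topc.png

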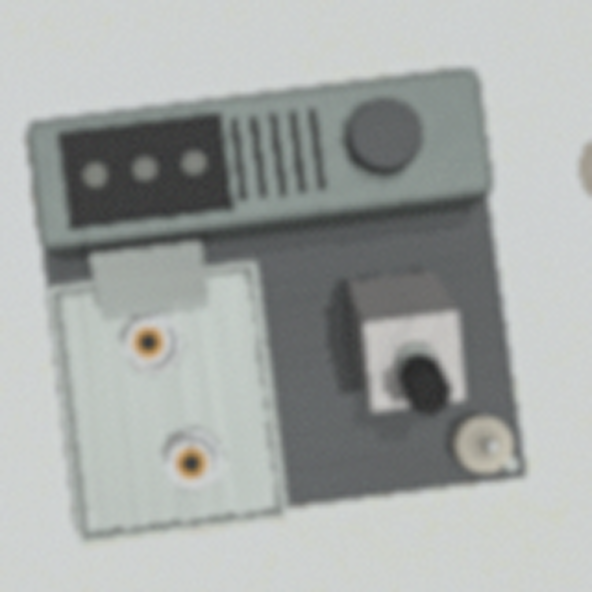

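The crop shows the rear cap (148,343) close to the chute lip (edge at row ~310) with its hub clear of it, and the front cap at (190,462). The knob is at (425,383) and the oiler at (487,445) is clear of it.

```bash
cat >> h.py <<'E'
def plan(pos,R,o=None):
    """print offset/rotation fractions from current pose to target"""
    o=o or get_obs(); R0=Ro.from_rotvec(o['orientation'])
    d=R0.inv().apply(np.asarray(pos)-o['tcp_pos'])/.15; w=(R0.inv()*R).as_rotvec()/2
    print('offset',np.round(d,3),'rotation',np.round(w,4)); return d,w
E
python3 - <<'E'
from h import *
G={n:dict(np.load(n+'0.npz')) for n in('top','scene')}
print('toolR\n',np.round(Ro.from_rotvec(get_obs()['orientation']).as_matrix(),3))
yaw=np.radians(7.9)
for n in G:
    P=cloud(G[n]); f=G[n]['frame'].astype(int)
    def S(x,y,z): return (P[...,0]>x[0])&(P[...,0]<x[1])&(P[...,1]>y[0])&(P[...,1]<y[1])&(P[...,2]>z[0])&(P[...,2]<z[1])
    def rect(p,s=1000):
        r=cv2.minAreaRect((p*s).astype(np.float32)); return np.round(r[0],1),np.round(r[1],1),round(r[2],2)
    def biggest(m):
        k,l,st,_=cv2.connectedComponentsWithStats(m.astype(np.uint8)); return l==1+np.argmax(st[1:,4])
    m=biggest(S((.56,.75),(-.25,.2),(.089,.102))); print(n,'housing top',rect(P[m][:,:2]))
    m=biggest(S((.3,.62),(.24,.5),(.061,.078))); print('tote rim',rect(P[m][:,:2]))
    # press-frame directions
    ex=np.array([np.cos(yaw),np.sin(yaw),0]); ey=np.array([-np.sin(yaw),np.cos(yaw),0])
    bz=np.array([0,0,np.cos(.35)])-np.sin(.35)*ex; bx=np.cross(ey,bz)
    m=S((.45,.62),(-.16,-.03),(.095,.14))&(f.min(-1)>60)
    # top-face points: those along bz close to max
    h=P@bz; hv=h[m]; hist,e=np.histogram(hv,200); b=e[hist.argmax()]
    m2=biggest(m&(abs(h-b)<.003)); q=P[m2]; print('face h',np.median(q@bz),m2.sum())
    r=rect(np.c_[q@bx,q@ey]); print('face rect',r)
    c=r[0][0]/1e3*bx+r[0][1]/1e3*ey+np.median(q@bz)*bz; print('bore',np.round(c,4))
    k=S((.45,.6),(-.16,-.03),(.13,.2))&(f.max(-1)<60); q=P[k]-c
    print('knob local',k.sum(),np.round([q@bx,q@ey,q@bz],4).min(1),np.round([q@bx,q@ey,q@bz],4).max(1))
    top=q[(q@bz)>.053]; print('knobtop',len(top),np.round([np.mean(top@bx),np.mean(top@ey),np.median(top@bz)],4))
    print('lip',[np.round(P[S((.5,.62),(.02,.1),(.063,.08))]@ex,3).min()])
    m=S((.4,.7),(-.05,.15),(.089,.102));print('housing front ex',np.percentile(P[m]@ex,2), 'cap ex',np.dot([.54,.064,0],ex))
E
```

```text
toolR
 [[-0.954  0.3   -0.   ]
 [ 0.3    0.954 -0.002]
 [-0.    -0.002 -1.   ]]
top housing top (array([655.1,  -4.9]), array([ 80.4, 279.9]), 8.01)
tote rim (array([493.2, 349.2]), array([180.3, 152.2]), 8.44)
face h -0.06864424730992492 415
face rect (array([ 521.2, -170.1]), array([56.8, 56.1]), 0.23)
bore [ 0.5316 -0.098   0.1142]
knob local 164 [-0.0118 -0.0107  0.0236] [0.0126 0.0127 0.0596]
knobtop 111 [0.0006 0.0004 0.0559]
lip [np.float64(0.588)]
housing front ex 0.6093520011735676 cap ex 0.5436715610950642
scene housing top (array([657.7,  -4.7]), array([ 80.6, 281.5]), 8.13)
tote rim (array([495.8, 348.1]), array([180.6, 155.2]), 8.75)
face h -0.06984911957426612 298
face rect (array([ 523.4, -170.5]), array([56.9, 58. ]), 89.93)
bore [ 0.5342 -0.098   0.1139]
knob local 196 [-0.0102 -0.0139  0.014 ] [0.0144 0.012  0.0577]
knobtop 64 [ 0.0018 -0.001   0.0559]
lip [np.float64(0.59)]
housing front ex 0.6135588947322402 cap ex 0.5436715610950642
```

Emit:
drive_tool(
  rows=[
    {"offset": [-0.5,-0.45,0],"rotation": [0,0,0],"claw": 0.6},
    {"offset": [-1,-0.91,0],"rotation": [0,0,0],"claw": 0.6},
    {"offset": [-1,-0.91,0],"rotation": [0,0,0],"claw": 0.6},
    {"offset": [-1,-0.91,0],"rotation": [0,0,0],"claw": 0.6},
    {"offset": [-1,-0.91,0],"rotation": [0,0,0],"claw": 0.6},
    {"offset": [-1,-0.91,0],"rotation": [0,0,0],"claw": 0.6},
    {"offset": [-1,-0.91,0],"rotation": [0,0,0],"claw": 0.6},
  ],
  force=40,
)

```text
clock: 0.68
tcp_pos: [0.3064, 0.4664, 0.2313]
orientation: [0.484, 3.104, -0.001]
contact_force: [-0.6, 1.0, 0.2]
grip_width: 0.0513
gripper_force: 0.0
```

Emit:
drive_tool(
  rows=[
    {"offset": [-1,-0.91,0],"rotation": [0,0,0],"claw": 0.6},
    {"offset": [-1,-0.91,0],"rotation": [0,0,0],"claw": 0.6},
    {"offset": [-1,-0.91,0],"rotation": [0,0,0],"claw": 0.6},
    {"offset": [-1,-0.91,0],"rotation": [0,0,0],"claw": 0.6},
    {"offset": [-1,-0.91,0],"rotation": [0,0,0],"claw": 0.6},
    {"offset": [-1,-0.91,0],"rotation": [0,0,0],"claw": 0.6},
  ],
)

```text
clock: 1.18
tcp_pos: [0.4103, 0.2874, 0.2313]
orientation: [0.49, 3.102, -0.004]
contact_force: [0.6, -0.2, -0.5]
grip_width: 0.0511
gripper_force: 0.0
```

Emit:
drive_tool(
  rows=[
    {"offset": [-1,-0.91,0],"rotation": [0,0,0],"claw": 0.6},
    {"offset": [-1,-0.91,0],"rotation": [0,0,0],"claw": 0.6},
    {"offset": [-1,-0.91,0],"rotation": [0,0,0],"claw": 0.6},
    {"offset": [-1,-0.91,0],"rotation": [0,0,0],"claw": 0.6},
    {"offset": [-1,-0.91,0],"rotation": [0,0,0],"claw": 0.6},
    {"offset": [-1,-0.91,0],"rotation": [0,0,0],"claw": 0.6},
  ],
)

```text
clock: 1.68
tcp_pos: [0.5122, 0.1121, 0.2316]
orientation: [0.49, 3.1, -0.004]
contact_force: [0.6, -0.4, 0.5]
grip_width: 0.051
gripper_force: 0.0
```

```bash
cat >> h.py <<'E'
yaw=.140
ex=np.array([np.cos(yaw),np.sin(yaw),0]); ey=np.array([-np.sin(yaw),np.cos(yaw),0])
def Rz(z): return Ro.from_matrix(np.c_[np.cross(ey,z),ey,z])
DOWN=Rz(np.array([0,0,-1.])); bz=np.array([0,0,np.cos(.35)])-np.sin(.35)*ex; BORE=Rz(-bz)
def st():
    o=get_obs(); print(round(o['clock'],2),np.round(o['tcp_pos'],4),'err rot',np.round((DOWN.inv()*Ro.from_rotvec(o['orientation'])).as_rotvec(),3),'w',round(o['grip_width'],4),'g',round(o['gripper_force'],1),'F',np.round(o['contact_force'],1),'q',np.round(o['joints'],2)); return o
E
python3 -c "
from h import *
st();plan([.5405,.0638,.14],DOWN);plan([.5405,.0638,.23],DOWN)"
```

```text
1.68 [0.5122 0.1121 0.2316] err rot [ 0.003 -0.003  0.453] w 0.051 g 0.0 F [ 0.6 -0.4  0.5] q [-0.6   0.23  0.31  1.93 -0.08  0.99  1.  ]
offset [-0.277 -0.247  0.612] rotation [-0.0013  0.0013 -0.2266]
offset [-0.278 -0.248  0.012] rotation [-0.0013  0.0013 -0.2266]
```

Emit:
drive_tool(
  rows=[
    {"offset": [-0.277,-0.247,0],"rotation": [0,0,-0.2266],"claw": 0.55},
    {"offset": [-0.277,-0.247,0],"rotation": [0,0,-0.2266],"claw": 0.55},
    {"offset": [-0.277,-0.247,0.2],"rotation": [-0.0013,0.0013,-0.2266],"claw": 0.55},
    {"offset": [-0.277,-0.247,0.4],"rotation": [-0.0013,0.0013,-0.2266],"claw": 0.55},
    {"offset": [-0.277,-0.247,0.7],"rotation": [-0.0013,0.0013,-0.2266],"claw": 0.55},
    {"offset": [-0.277,-0.247,0.7],"rotation": [-0.0013,0.0013,-0.2266],"claw": 0.55},
    {"offset": [-0.277,-0.247,0.7],"rotation": [-0.0013,0.0013,-0.2266],"claw": 0.55},
  ],
)

```text
clock: 2.27
tcp_pos: [0.5356, 0.0716, 0.1243]
orientation: [0.234, -3.125, -0.003]
contact_force: [0.4, 0.0, -0.6]
grip_width: 0.047
gripper_force: 0.0
```

```bash
python3 -c "
from h import *
st();plan([.5405,.0638,.027],DOWN)
g=grab_frame('scene');c=g['frame'][150:300,230:430];cv2.imwrite('pics/s1.png',cv2.resize(c[...,::-1],None,fx=3.5,fy=3.5,interpolation=2))"
```

```text
2.27 [0.5356 0.0716 0.1243] err rot [-0.003  0.008 -0.01 ] w 0.047 g 0.0 F [ 0.4  0.  -0.6] q [-0.43  0.4   0.23  1.98 -0.13  0.78  1.6 ]
offset [-0.03  -0.058  0.648] rotation [ 0.0014 -0.0039  0.0048]
```

View pics/s1.png

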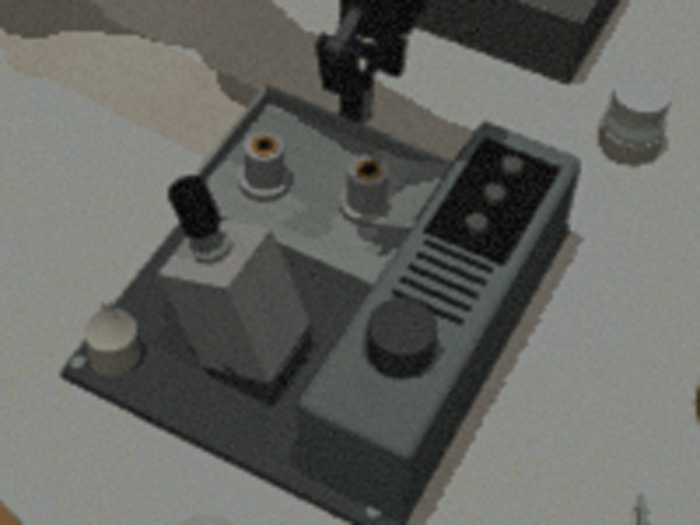

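The gripper hangs above the rear cap (370,170), and everything else is undisturbed. The arm is still lagging, so I'll let it settle.

Emit:
drive_tool(
  rows=[
    {"offset": [0,0,0],"rotation": [0,0,0],"claw": 0.55},
    {"offset": [0,0,0],"rotation": [0,0,0],"claw": 0.55},
    {"offset": [0,0,0],"rotation": [0,0,0],"claw": 0.55},
  ],
)

```text
clock: 2.57
tcp_pos: [0.5388, 0.071, 0.1283]
orientation: [-0.233, 3.132, 0.006]
contact_force: [0.4, -0.1, 0.2]
grip_width: 0.0466
gripper_force: 0.0
```

```bash
python3 -c "
from h import *
st();plan([.5405,.0638,.027],DOWN)"
```

```text
2.57 [0.5388 0.071  0.1283] err rot [-0.004 -0.002 -0.009] w 0.0466 g 0.0 F [ 0.4 -0.1  0.2] q [-0.43  0.39  0.23  1.98 -0.13  0.78  1.6 ]
offset [-0.003 -0.052  0.675] rotation [0.0018 0.0008 0.0043]
```

Emit:
drive_tool(
  rows=[
    {"offset": [-0.003,-0.052,0.15],"rotation": [0.0018,0.0008,0.0043],"claw": 0.55},
    {"offset": [-0.003,-0.052,0.35],"rotation": [0.0018,0.0008,0.0043],"claw": 0.55},
    {"offset": [-0.003,-0.052,0.5],"rotation": [0.0018,0.0008,0.0043],"claw": 0.55},
    {"offset": [-0.003,-0.052,0.6],"rotation": [0.0018,0.0008,0.0043],"claw": 0.55},
    {"offset": [-0.003,-0.052,0.675],"rotation": [0.0018,0.0008,0.0043],"claw": 0.55},
    {"offset": [-0.003,-0.052,0.675],"rotation": [0.0018,0.0008,0.0043],"claw": 0.55},
    {"offset": [-0.003,-0.052,0.675],"rotation": [0.0018,0.0008,0.0043],"claw": 0.55},
    {"offset": [-0.003,-0.052,0.675],"rotation": [0.0018,0.0008,0.0043],"claw": 0.55},
  ],
)

```text
clock: 3.23
tcp_pos: [0.5399, 0.0633, 0.0263]
orientation: [0.219, -3.133, 0.001]
contact_force: [-0.1, 0.3, -0.3]
grip_width: 0.047
gripper_force: 0.0
```

```bash
python3 -c "
from h import *
st();plan([.5405,.0638,.027],DOWN)"
```

```text
3.23 [0.5399 0.0633 0.0263] err rot [0.    0.001 0.   ] w 0.047 g 0.0 F [-0.1  0.3 -0.3] q [-0.38  0.56  0.19  2.03 -0.18  0.58  1.65]
offset [-0.005  0.003 -0.005] rotation [-0.0002 -0.0007 -0.0002]
```

Emit:
drive_tool(
  rows=[
    {"offset": [0,0,0],"rotation": [0,0,0],"claw": 0.3},
    {"offset": [0,0,0],"rotation": [0,0,0],"claw": 0.2},
    {"offset": [0,0,0],"rotation": [0,0,0],"claw": 0.2},
    {"offset": [0,0,0],"rotation": [0,0,0],"claw": 0.2},
    {"offset": [0,0,0],"rotation": [0,0,0],"claw": 0.2},
    {"offset": [0,0,0],"rotation": [0,0,0],"claw": 0.2},
  ],
  force=40,
)

```text
clock: 3.73
tcp_pos: [0.5398, 0.0632, 0.0264]
orientation: [0.219, -3.133, 0.0]
contact_force: [-1.4, -0.2, 5.6]
grip_width: 0.0291
gripper_force: 39.2
```

Emit:
drive_tool(
  rows=[
    {"offset": [0,0,-0.06],"rotation": [0,0,0],"claw": 0.2},
    {"offset": [0,0,-0.2],"rotation": [0,0,0],"claw": 0.2},
    {"offset": [0,0,-0.4],"rotation": [0,0,0],"claw": 0.2},
    {"offset": [0,0,-0.6],"rotation": [0,0,0],"claw": 0.2},
    {"offset": [0,0,-0.8],"rotation": [0,0,0],"claw": 0.2},
    {"offset": [0,0,-0.8],"rotation": [0,0,0],"claw": 0.2},
    {"offset": [0,0,-0.8],"rotation": [0,0,0],"claw": 0.2},
  ],
)

```text
clock: 4.32
tcp_pos: [0.5405, 0.0635, 0.1475]
orientation: [-0.219, 3.133, 0.001]
contact_force: [-0.6, 0.5, -0.3]
grip_width: 0.0291
gripper_force: 39.6
```

```bash
python3 -c "
from h import *
st()
R=Ro.from_euler('z',.0085)*DOWN
ux=np.array([np.cos(.148),np.sin(.148),0]); c=np.array([.4945,.3487,0])
for s in(1,-1): print(c+s*.042*ux)
plan(np.r_[(c+.042*ux)[:2],.147],DOWN)
g=grab_frame('scene');cv2.imwrite('pics/s2.png',g['frame'][...,::-1])"
```

```text
4.32 [0.5405 0.0635 0.1475] err rot [-0.    -0.001  0.   ] w 0.0291 g 39.6 F [-0.6  0.5 -0.3] q [-0.43  0.37  0.25  1.96 -0.12  0.82  1.59]
[0.53604086 0.35489333 0.        ]
[0.45295914 0.34250667 0.        ]
offset [-0.241  1.928  0.004] rotation [ 0.0002  0.0006 -0.0001]
```

View pics/s2.png

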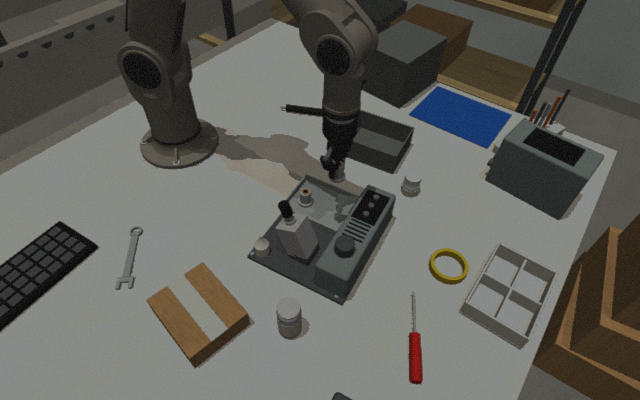

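The rear cap is held at (338,172), and the front cap is still in the tray at (306,195).

Emit:
drive_tool(
  rows=[
    {"offset": [-0.03,0.15,0],"rotation": [0,0,0],"claw": 0.2},
    {"offset": [-0.06,0.4,0],"rotation": [0,0,0],"claw": 0.2},
    {"offset": [-0.1,0.65,0],"rotation": [0,0,0],"claw": 0.2},
    {"offset": [-0.12,0.9,0],"rotation": [0,0,0],"claw": 0.2},
    {"offset": [-0.12,0.965,0],"rotation": [0,0,0],"claw": 0.2},
  ],
)

```text
clock: 4.78
tcp_pos: [0.5347, 0.2166, 0.1434]
orientation: [0.232, -3.127, -0.003]
contact_force: [0.1, 1.0, -0.6]
grip_width: 0.0291
gripper_force: 39.7
```

Emit:
drive_tool(
  rows=[
    {"offset": [-0.03,0.25,0],"rotation": [0,0,0],"claw": 0.2},
    {"offset": [-0.06,0.5,0],"rotation": [0,0,0],"claw": 0.2},
    {"offset": [-0.1,0.7,0],"rotation": [0,0,0],"claw": 0.2},
    {"offset": [-0.12,0.9,0],"rotation": [0,0,0],"claw": 0.2},
    {"offset": [-0.12,0.965,0],"rotation": [0,0,0],"claw": 0.2},
    {"offset": [-0.12,0.965,0],"rotation": [0,0,0],"claw": 0.2},
    {"offset": [-0.12,0.965,0],"rotation": [0,0,0],"claw": 0.2},
    {"offset": [-0.12,0.965,0],"rotation": [0,0,0],"claw": 0.2},
  ],
)

```text
clock: 5.45
tcp_pos: [0.5347, 0.3522, 0.1439]
orientation: [0.216, -3.13, 0.005]
contact_force: [-0.0, -1.0, -0.5]
grip_width: 0.0291
gripper_force: 39.9
```

```bash
python3 -c "
from h import *
st()
plan([.536,.355,.0165],DOWN)"
```

```text
5.45 [0.5347 0.3522 0.1439] err rot [0.003 0.005 0.002] w 0.0291 g 39.9 F [-0.  -1.  -0.5] q [-0.82  0.52  0.19  1.73 -0.12  0.91  1.13]
offset [-0.015  0.02   0.849] rotation [-0.0014 -0.0024 -0.0012]
```

Emit:
drive_tool(
  rows=[
    {"offset": [-0.015,0.02,0.15],"rotation": [-0.0014,-0.0024,-0.0012],"claw": 0.2},
    {"offset": [-0.015,0.02,0.35],"rotation": [-0.0014,-0.0024,-0.0012],"claw": 0.2},
    {"offset": [-0.015,0.02,0.55],"rotation": [-0.0014,-0.0024,-0.0012],"claw": 0.2},
    {"offset": [-0.015,0.02,0.7],"rotation": [-0.0014,-0.0024,-0.0012],"claw": 0.2},
    {"offset": [-0.015,0.02,0.8],"rotation": [-0.0014,-0.0024,-0.0012],"claw": 0.2},
    {"offset": [-0.015,0.02,0.83],"rotation": [-0.0014,-0.0024,-0.0012],"claw": 0.2},
    {"offset": [-0.015,0.02,0.852],"rotation": [-0.0014,-0.0024,-0.0012],"claw": 0.2},
    {"offset": [-0.015,0.02,0.852],"rotation": [-0.0014,-0.0024,-0.0012],"claw": 0.2},
    {"offset": [-0.015,0.02,0.852],"rotation": [-0.0014,-0.0024,-0.0012],"claw": 0.2},
  ],
)

```text
clock: 6.2
tcp_pos: [0.5368, 0.3578, 0.0181]
orientation: [-0.222, 3.131, 0.005]
contact_force: [-0.7, -0.1, -0.8]
grip_width: 0.0287
gripper_force: 39.8
```

```bash
python3 -c "
from h import *
st()"
```

```text
6.2 [0.5368 0.3578 0.0181] err rot [-0.003 -0.003 -0.001] w 0.0287 g 39.8 F [-0.7 -0.1 -0.8] q [-0.79  0.68  0.15  1.78 -0.15  0.68  1.16]
```

Emit:
drive_tool(
  rows=[
    {"offset": [0,0,0.012],"rotation": [0,0,0],"claw": 0.2},
    {"offset": [0,0,0.02],"rotation": [0,0,0],"claw": 0.2},
    {"offset": [0,0,0.02],"rotation": [0,0,0],"claw": 0.2},
    {"offset": [0,0,0.02],"rotation": [0,0,0],"claw": 0.4},
    {"offset": [0,0,0.02],"rotation": [0,0,0],"claw": 0.55},
    {"offset": [0,0,0.02],"rotation": [0,0,0],"claw": 0.55},
    {"offset": [0,0,0.02],"rotation": [0,0,0],"claw": 0.55},
  ],
)

```text
clock: 6.78
tcp_pos: [0.5359, 0.3582, 0.0141]
orientation: [-0.223, 3.132, 0.004]
contact_force: [-0.5, -0.5, -0.1]
grip_width: 0.047
gripper_force: 0.0
```

Emit:
drive_tool(
  rows=[
    {"offset": [0,0,-0.15],"rotation": [0,0,0],"claw": 0.55},
    {"offset": [0,0,-0.4],"rotation": [0,0,0],"claw": 0.55},
    {"offset": [0,0,-0.65],"rotation": [0,0,0],"claw": 0.55},
    {"offset": [0,0,-0.85],"rotation": [0,0,0],"claw": 0.55},
    {"offset": [0,0,-0.85],"rotation": [0,0,0],"claw": 0.55},
  ],
)

```text
clock: 7.2
tcp_pos: [0.5394, 0.3599, 0.1486]
orientation: [-0.222, 3.123, 0.014]
contact_force: [0.5, 1.0, 0.3]
grip_width: 0.0468
gripper_force: 0.0
```

Emit:
drive_tool(
  rows=[
    {"offset": [0.2,-1,0],"rotation": [0,0,0],"claw": 0.55},
    {"offset": [0.2,-1,0],"rotation": [0,0,0],"claw": 0.55},
    {"offset": [0.2,-1,0],"rotation": [0,0,0],"claw": 0.55},
    {"offset": [0.2,-1,0],"rotation": [0,0,0],"claw": 0.55},
    {"offset": [0.2,-1,0],"rotation": [0,0,0],"claw": 0.55},
    {"offset": [0.2,-1,0],"rotation": [0,0,0],"claw": 0.55},
  ],
)

```text
clock: 7.7
tcp_pos: [0.5275, 0.2028, 0.1412]
orientation: [-0.217, 3.133, 0.003]
contact_force: [-0.0, 0.1, -0.0]
grip_width: 0.0473
gripper_force: 0.0
```

```bash
python3 -c "
from h import *
st()
plan([.469,.035,.12],DOWN)"
```

```text
7.7 [0.5275 0.2028 0.1412] err rot [-0.002 -0.001  0.002] w 0.0473 g 0.0 F [-0.   0.1 -0. ] q [-0.64  0.41  0.21  1.92 -0.11  0.83  1.34]
offset [ 0.541 -1.054  0.138] rotation [ 0.001   0.0007 -0.0009]
```

Emit:
drive_tool(
  rows=[
    {"offset": [0.54,-1,0],"rotation": [0,0,0],"claw": 0.55},
    {"offset": [0.54,-1,0],"rotation": [0,0,0],"claw": 0.55},
    {"offset": [0.54,-1,0],"rotation": [0,0,0],"claw": 0.55},
    {"offset": [0.54,-1,0],"rotation": [0,0,0],"claw": 0.55},
    {"offset": [0.54,-1,0.2],"rotation": [0,0,0],"claw": 0.55},
    {"offset": [0.54,-1,0.2],"rotation": [0,0,0],"claw": 0.55},
    {"offset": [0.54,-1,0.2],"rotation": [0,0,0],"claw": 0.55},
    {"offset": [0.54,-1,0.2],"rotation": [0,0,0],"claw": 0.55},
  ],
)

```text
clock: 8.37
tcp_pos: [0.4695, 0.0474, 0.1111]
orientation: [-0.228, 3.132, 0.005]
contact_force: [0.5, 0.8, -0.3]
grip_width: 0.0464
gripper_force: 0.0
```

```bash
python3 -c "
from h import *
st()
plan([.469,.035,.0265],DOWN)
P=cloud(grab_frame('scene'))
q=P[(abs(P[...,0]-.47)<.03)&(abs(P[...,1]-.035)<.03)&(P[...,2]>.05)&(P[...,2]<.064)]; print('cap',len(q),q.mean(0))
q=P[(abs(P[...,0]-.536)<.035)&(abs(P[...,1]-.358)<.03)&(P[...,2]>.03)&(P[...,2]<.06)]; print('placed',len(q),q.mean(0),q[:,2].max())"
```

```text
8.37 [0.4695 0.0474 0.1111] err rot [-0.003 -0.002 -0.005] w 0.0464 g 0.0 F [ 0.5  0.8 -0.3] q [-0.44  0.32  0.24  2.15 -0.12  0.68  1.61]
offset [ 0.016 -0.083  0.564] rotation [0.0015 0.001  0.0027]
cap 92 [0.47109787 0.03392531 0.05667817]
placed 88 [0.54365549 0.35407501 0.04318581] 0.050296104640727264
```

Emit:
drive_tool(
  rows=[
    {"offset": [0.016,-0.083,0.05],"rotation": [0.0015,0.001,0.0027],"claw": 0.55},
    {"offset": [0.016,-0.083,0.1],"rotation": [0.0015,0.001,0.0027],"claw": 0.55},
    {"offset": [0.016,-0.083,0.2],"rotation": [0.0015,0.001,0.0027],"claw": 0.55},
    {"offset": [0.016,-0.083,0.35],"rotation": [0.0015,0.001,0.0027],"claw": 0.55},
    {"offset": [0.016,-0.083,0.5],"rotation": [0.0015,0.001,0.0027],"claw": 0.55},
    {"offset": [0.016,-0.083,0.56],"rotation": [0.0015,0.001,0.0027],"claw": 0.55},
    {"offset": [0.016,-0.083,0.56],"rotation": [0.0015,0.001,0.0027],"claw": 0.55},
    {"offset": [0.016,-0.083,0.56],"rotation": [0.0015,0.001,0.0027],"claw": 0.55},
  ],
)

```text
clock: 9.08
tcp_pos: [0.4678, 0.0324, 0.0264]
orientation: [0.214, -3.132, 0.002]
contact_force: [0.0, 0.2, 0.9]
grip_width: 0.0468
gripper_force: 0.0
```

```bash
python3 -c "
from h import *
st()
plan([.469,.035,.0265],DOWN)"
```

```text
9.08 [0.4678 0.0324 0.0264] err rot [0.001 0.002 0.003] w 0.0468 g 0.0 F [0.  0.2 0.9] q [-0.37  0.48  0.2   2.2  -0.19  0.49  1.69]
offset [-0.01   0.016 -0.001] rotation [-0.0005 -0.0009 -0.0017]
```

Now close, lift, and carry to the other tote spot (0.453, 0.3425).

Emit:
drive_tool(
  rows=[
    {"offset": [-0.01,0.016,0],"rotation": [0,0,0],"claw": 0.5},
    {"offset": [-0.01,0.016,0],"rotation": [0,0,0],"claw": 0.3},
    {"offset": [-0.01,0.016,0],"rotation": [0,0,0],"claw": 0.2},
    {"offset": [-0.01,0.016,0],"rotation": [0,0,0],"claw": 0.2},
    {"offset": [-0.01,0.016,0],"rotation": [0,0,0],"claw": 0.2},
    {"offset": [-0.01,0.016,0],"rotation": [0,0,0],"claw": 0.2},
    {"offset": [-0.01,0.016,0],"rotation": [0,0,0],"claw": 0.2},
  ],
)

```text
clock: 9.67
tcp_pos: [0.4703, 0.0359, 0.0278]
orientation: [-0.215, 3.132, 0.0]
contact_force: [-0.9, 1.1, 7.8]
grip_width: 0.0288
gripper_force: 39.4
```

Emit:
drive_tool(
  rows=[
    {"offset": [0,0,-0.06],"rotation": [0,0,0],"claw": 0.2},
    {"offset": [0,0,-0.2],"rotation": [0,0,0],"claw": 0.2},
    {"offset": [0,0,-0.4],"rotation": [0,0,0],"claw": 0.2},
    {"offset": [0,0,-0.6],"rotation": [0,0,0],"claw": 0.2},
    {"offset": [0,0,-0.8],"rotation": [0,0,0],"claw": 0.2},
    {"offset": [0,0,-0.8],"rotation": [0,0,0],"claw": 0.2},
    {"offset": [0,0,-0.8],"rotation": [0,0,0],"claw": 0.2},
  ],
)

```text
clock: 10.25
tcp_pos: [0.4702, 0.0355, 0.1486]
orientation: [-0.214, 3.131, 0.001]
contact_force: [-0.1, -0.7, -0.9]
grip_width: 0.029
gripper_force: 39.6
```

```bash
python3 -c "
from h import *
st()
plan([.453,.3435,.147],DOWN)"
```

```text
10.25 [0.4702 0.0355 0.1486] err rot [-0.    -0.004  0.003] w 0.029 g 39.6 F [-0.1 -0.7 -0.9] q [-0.45  0.25  0.28  2.13 -0.1   0.77  1.6 ]
offset [-0.166  2.05   0.012] rotation [ 0.0001  0.0018 -0.0016]
```

Emit:
drive_tool(
  rows=[
    {"offset": [-0.03,0.15,0],"rotation": [0,0,0],"claw": 0.2},
    {"offset": [-0.04,0.4,0],"rotation": [0,0,0],"claw": 0.2},
    {"offset": [-0.06,0.65,0],"rotation": [0,0,0],"claw": 0.2},
    {"offset": [-0.08,0.9,0],"rotation": [0,0,0],"claw": 0.2},
    {"offset": [-0.08,1,0],"rotation": [0,0,0],"claw": 0.2},
  ],
)

```text
clock: 10.67
tcp_pos: [0.4589, 0.1909, 0.1454]
orientation: [0.223, -3.131, -0.001]
contact_force: [-0.1, -0.1, -0.7]
grip_width: 0.0289
gripper_force: 39.8
```

Emit:
drive_tool(
  rows=[
    {"offset": [-0.03,0.25,0],"rotation": [0,0,0],"claw": 0.2},
    {"offset": [-0.04,0.5,0],"rotation": [0,0,0],"claw": 0.2},
    {"offset": [-0.06,0.7,0],"rotation": [0,0,0],"claw": 0.2},
    {"offset": [-0.08,0.9,0],"rotation": [0,0,0],"claw": 0.2},
    {"offset": [-0.08,1,0],"rotation": [0,0,0],"claw": 0.2},
    {"offset": [-0.08,1,0],"rotation": [0,0,0],"claw": 0.2},
    {"offset": [-0.08,1,0],"rotation": [0,0,0],"claw": 0.2},
    {"offset": [-0.08,1,0],"rotation": [0,0,0],"claw": 0.2},
  ],
)

```text
clock: 11.33
tcp_pos: [0.4519, 0.3335, 0.1455]
orientation: [0.212, -3.132, 0.005]
contact_force: [-0.1, -0.5, -0.8]
grip_width: 0.0289
gripper_force: 39.8
```

```bash
python3 -c "
from h import *
st()
plan([.453,.3435,.0175],DOWN)"
```

```text
11.33 [0.4519 0.3335 0.1455] err rot [0.003 0.002 0.005] w 0.0289 g 39.8 F [-0.1 -0.5 -0.8] q [-0.88  0.39  0.16  1.92 -0.08  0.84  1.04]
offset [-0.018  0.068  0.853] rotation [-0.0014 -0.0011 -0.0024]
```

Emit:
drive_tool(
  rows=[
    {"offset": [-0.018,0.05,0.15],"rotation": [-0.0014,-0.0011,-0.0024],"claw": 0.2},
    {"offset": [-0.018,0.05,0.35],"rotation": [-0.0014,-0.0011,-0.0024],"claw": 0.2},
    {"offset": [-0.018,0.05,0.55],"rotation": [-0.0014,-0.0011,-0.0024],"claw": 0.2},
    {"offset": [-0.018,0.05,0.7],"rotation": [-0.0014,-0.0011,-0.0024],"claw": 0.2},
    {"offset": [-0.018,0.05,0.8],"rotation": [-0.0014,-0.0011,-0.0024],"claw": 0.2},
    {"offset": [-0.018,0.05,0.84],"rotation": [-0.0014,-0.0011,-0.0024],"claw": 0.2},
    {"offset": [-0.018,0.05,0.85],"rotation": [-0.0014,-0.0011,-0.0024],"claw": 0.2},
    {"offset": [-0.018,0.05,0.85],"rotation": [-0.0014,-0.0011,-0.0024],"claw": 0.2},
    {"offset": [-0.018,0.05,0.85],"rotation": [-0.0014,-0.0011,-0.0024],"claw": 0.2},
  ],
)

```text
clock: 12.08
tcp_pos: [0.4545, 0.3434, 0.02]
orientation: [-0.221, 3.131, 0.005]
contact_force: [0.0, -0.9, 0.0]
grip_width: 0.0291
gripper_force: 39.8
```

Emit:
drive_tool(
  rows=[
    {"offset": [0,0,0.013],"rotation": [0,0,0],"claw": 0.2},
    {"offset": [0,0,0.025],"rotation": [0,0,0],"claw": 0.2},
    {"offset": [0,0,0.025],"rotation": [0,0,0],"claw": 0.2},
    {"offset": [0,0,0.025],"rotation": [0,0,0],"claw": 0.4},
    {"offset": [0,0,0.025],"rotation": [0,0,0],"claw": 0.55},
    {"offset": [0,0,0.025],"rotation": [0,0,0],"claw": 0.55},
    {"offset": [0,0,0.025],"rotation": [0,0,0],"claw": 0.55},
  ],
)

```text
clock: 12.67
tcp_pos: [0.4535, 0.3435, 0.0151]
orientation: [-0.222, 3.133, 0.003]
contact_force: [-0.1, 0.9, -0.6]
grip_width: 0.047
gripper_force: 0.0
```

Emit:
drive_tool(
  rows=[
    {"offset": [0,0,-0.15],"rotation": [0,0,0],"claw": 0.55},
    {"offset": [0,0,-0.4],"rotation": [0,0,0],"claw": 0.55},
    {"offset": [0,0,-0.65],"rotation": [0,0,0],"claw": 0.55},
    {"offset": [0,0,-0.9],"rotation": [0,0,0],"claw": 0.55},
    {"offset": [0,0,-1],"rotation": [0,0,0],"claw": 0.55},
    {"offset": [0,0,-1],"rotation": [0,0,0],"claw": 0.55},
  ],
)

```text
clock: 13.17
tcp_pos: [0.4556, 0.3449, 0.1697]
orientation: [-0.221, 3.126, 0.012]
contact_force: [-0.5, 0.7, -0.2]
grip_width: 0.047
gripper_force: 0.0
```

Emit:
drive_tool(
  rows=[
    {"offset": [0,-0.5,-0.6],"rotation": [0,0,0],"claw": 0.65},
    {"offset": [0,-1,-0.9],"rotation": [0,0,0],"claw": 0.65},
    {"offset": [0,-1,-0.9],"rotation": [0,0,0],"claw": 0.65},
    {"offset": [0,-1,-0.9],"rotation": [0,0,0],"claw": 0.65},
    {"offset": [0,-1,-0.9],"rotation": [0,0,0],"claw": 0.65},
    {"offset": [0,-1,-0.9],"rotation": [0,0,0],"claw": 0.65},
    {"offset": [0,-1,-0.9],"rotation": [0,0,0],"claw": 0.65},
  ],
)

```text
clock: 13.75
tcp_pos: [0.4751, 0.1929, 0.3003]
orientation: [-0.216, 3.131, 0.005]
contact_force: [-0.6, 0.5, -0.2]
grip_width: 0.0557
gripper_force: 0.0
```

```bash
cat >> h.py <<'E'
def measure(n):
    "bore mouth from the head's top face, knob offset in bore frame"
    g=grab_frame(n); P=cloud(g); f=g['frame'].astype(int); bx=np.cross(ey,bz)
    S=lambda z0,z1:(abs(P[...,0]-.53)<.085)&(abs(P[...,1]+.095)<.065)&(P[...,2]>z0)&(P[...,2]<z1)
    h=P@bz; m=S(.095,.14)&(f.min(-1)>60); hi,e=np.histogram(h[m],200); q=P[m&(abs(h-e[hi.argmax()])<.003)]
    r=cv2.minAreaRect((np.c_[q@bx,q@ey]*1000).astype(np.float32)); c=r[0][0]/1e3*bx+r[0][1]/1e3*ey+np.median(q@bz)*bz
    return g,P,c,r
E
python3 -c "
from h import *
o=st(); bx=np.cross(ey,bz)
B=np.array([.533,-.098,.1145])
for d in (.12,.021):
    print(d,B+d*bz); plan(B+d*bz,BORE)
g,P,c,r=measure('top'); print(c,r)
cv2.imwrite('pics/t2.png',g['frame'][...,::-1])"
```

```text
13.75 [0.4751 0.1929 0.3003] err rot [-0.003 -0.003  0.002] w 0.0557 g 0.0 F [-0.6  0.5 -0.2] q [-0.73  0.14  0.25  1.87 -0.04  1.14  1.24]
0.12 [ 0.49225485 -0.10374188  0.22722473]
offset [ 0.16  -1.976  0.481] rotation [ 0.0013 -0.1734 -0.0012]
0.021 [ 0.5258696  -0.09900483  0.13422683]
offset [-0.064 -1.978  1.102] rotation [ 0.0013 -0.1734 -0.0012]
[ 0.5318986  -0.0979907   0.11446455] ((521.1671752929688, -171.25474548339844), (55.84335708618164, 56.83599853515625), 89.8298110961914)
```

View pics/t2.png

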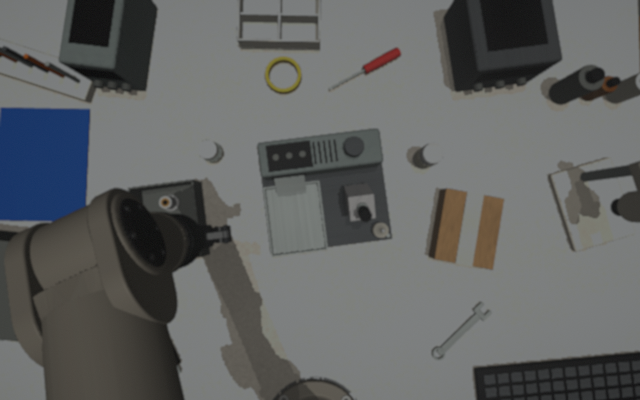

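The tray is empty and one cap is visible in the tote at (167,202). The arm hides the other, and the press and bystanders are unmoved. Next I go above the plunger.

Emit:
drive_tool(
  rows=[
    {"offset": [0.08,-0.5,0],"rotation": [0,0,0],"claw": 0.65},
    {"offset": [0.16,-1,0],"rotation": [0,0,0],"claw": 0.65},
    {"offset": [0.16,-1,0],"rotation": [0,0,0],"claw": 0.65},
    {"offset": [0.16,-1,0],"rotation": [0,0,0],"claw": 0.65},
    {"offset": [0.16,-1,0],"rotation": [0,0,0],"claw": 0.65},
    {"offset": [0.16,-1,0],"rotation": [0,0,0],"claw": 0.65},
  ],
)

```text
clock: 14.3
tcp_pos: [0.4711, 0.0425, 0.2979]
orientation: [0.221, -3.133, -0.003]
contact_force: [1.4, 0.7, -0.6]
grip_width: 0.0556
gripper_force: 0.0
```

Emit:
drive_tool(
  rows=[
    {"offset": [0,-0.5,0.1],"rotation": [0,-0.05,0],"claw": 0.65},
    {"offset": [0,-0.9,0.3],"rotation": [0,-0.1,0],"claw": 0.65},
    {"offset": [0,-0.95,0.45],"rotation": [0,-0.1734,0],"claw": 0.65},
    {"offset": [0,-0.95,0.45],"rotation": [0,-0.1734,0],"claw": 0.65},
    {"offset": [0,-0.95,0.45],"rotation": [0,-0.1734,0],"claw": 0.65},
    {"offset": [0,-0.95,0.45],"rotation": [0,-0.1734,0],"claw": 0.65},
    {"offset": [0,-0.95,0.45],"rotation": [0,-0.1734,0],"claw": 0.65},
    {"offset": [0,-0.95,0.45],"rotation": [0,-0.1734,0],"claw": 0.65},
    {"offset": [0,-0.95,0.45],"rotation": [0,-0.1734,0],"claw": 0.65},
  ],
)

```text
clock: 15.05
tcp_pos: [0.4932, -0.0964, 0.2322]
orientation: [-0.202, 2.786, 0.038]
contact_force: [-0.5, 0.4, 0.1]
grip_width: 0.0557
gripper_force: 0.0
```

```bash
python3 -c "
from h import *
o=st()
B=np.array([.533,-.098,.1145])
for d in (.10,.021): plan(B+d*bz,BORE)
P=cloud(grab_frame('scene')); f=grab_frame('top'); T=cloud(f)
for Q in (P,T):
  for c in ((.536,.358),(.4535,.3435)):
    q=Q[(abs(Q[...,0]-c[0])<.03)&(abs(Q[...,1]-c[1])<.03)&(Q[...,2]>.035)&(Q[...,2]<.06)]; print('placed',len(q),np.round(q.mean(0),4) if len(q) else '')"
```

```text
15.05 [ 0.4932 -0.0964  0.2322] err rot [-0.003 -0.349 -0.005] w 0.0557 g 0.0 F [-0.5  0.4  0.1] q [-0.4   0.01  0.55  2.22 -0.19  0.58  2.  ]
offset [ 0.024 -0.048  0.16 ] rotation [ 0.0018 -0.0005  0.0021]
offset [ 0.023 -0.05   0.687] rotation [ 0.0018 -0.0005  0.0021]
placed 78 [0.5432 0.3555 0.0439]
placed 73 [0.4556 0.3402 0.0436]
placed 140 [0.5395 0.3564 0.0451]
placed 143 [0.4512 0.3414 0.045 ]
```

Both caps stand upright in the tote. Now I align on the bore axis and descend along it.

Emit:
drive_tool(
  rows=[
    {"offset": [0.024,-0.048,0],"rotation": [0.0018,-0.0005,0.0021],"claw": 0.65},
    {"offset": [0.024,-0.048,0.05],"rotation": [0.0018,-0.0005,0.0021],"claw": 0.65},
    {"offset": [0.024,-0.048,0.1],"rotation": [0.0018,-0.0005,0.0021],"claw": 0.65},
    {"offset": [0.024,-0.048,0.1],"rotation": [0.0018,-0.0005,0.0021],"claw": 0.65},
    {"offset": [0.024,-0.048,0.1],"rotation": [0.0018,-0.0005,0.0021],"claw": 0.65},
    {"offset": [0.024,-0.048,0.1],"rotation": [0.0018,-0.0005,0.0021],"claw": 0.65},
    {"offset": [0.024,-0.048,0.1],"rotation": [0.0018,-0.0005,0.0021],"claw": 0.65},
  ],
)

```text
clock: 15.73
tcp_pos: [0.4949, -0.1055, 0.2167]
orientation: [-0.19, 2.786, 0.034]
contact_force: [-0.1, -0.1, -1.5]
grip_width: 0.0553
gripper_force: 0.0
```

```bash
python3 -c "
from h import *
o=st()
B=np.array([.533,-.098,.1145])
plan(B+.021*bz,BORE)"
```

```text
15.73 [ 0.4949 -0.1055  0.2167] err rot [ 0.001 -0.35   0.004] w 0.0553 g 0.0 F [-0.1 -0.1 -1.5] q [-0.38  0.05  0.56  2.23 -0.25  0.55  2.07]
offset [-0.009  0.014  0.589] rotation [-0.0006 -0.0001 -0.0018]
```

Emit:
drive_tool(
  rows=[
    {"offset": [-0.009,0.014,0.08],"rotation": [-0.0006,0,-0.0018],"claw": 0.65},
    {"offset": [-0.009,0.014,0.2],"rotation": [-0.0006,0,-0.0018],"claw": 0.65},
    {"offset": [-0.009,0.014,0.32],"rotation": [-0.0006,0,-0.0018],"claw": 0.65},
    {"offset": [-0.009,0.014,0.44],"rotation": [-0.0006,0,-0.0018],"claw": 0.65},
    {"offset": [-0.009,0.014,0.54],"rotation": [-0.0006,0,-0.0018],"claw": 0.65},
    {"offset": [-0.009,0.014,0.589],"rotation": [-0.0006,0,-0.0018],"claw": 0.65},
    {"offset": [-0.009,0.014,0.589],"rotation": [-0.0006,0,-0.0018],"claw": 0.65},
    {"offset": [-0.009,0.014,0.589],"rotation": [-0.0006,0,-0.0018],"claw": 0.65},
    {"offset": [-0.009,0.014,0.589],"rotation": [-0.0006,0,-0.0018],"claw": 0.65},
  ],
)

```text
clock: 16.48
tcp_pos: [0.5259, -0.0992, 0.1345]
orientation: [-0.195, 2.785, 0.034]
contact_force: [0.2, 0.1, 1.0]
grip_width: 0.0554
gripper_force: 0.0
```

```bash
python3 -c "
from h import *
o=st()
B=np.array([.533,-.098,.1145])
plan(B+.021*bz,BORE)
g=grab_frame('scene');c=g['frame'][150:290,210:400];cv2.imwrite('pics/s3.png',cv2.resize(np.clip(c[...,::-1]*1.7,0,255).astype(np.uint8),None,fx=4,fy=4,interpolation=2))"
```

```text
16.48 [ 0.5259 -0.0992  0.1345] err rot [ 0.   -0.35  0.  ] w 0.0554 g 0.0 F [0.2 0.1 1. ] q [-0.25  0.26  0.43  2.25 -0.6   0.38  2.39]
offset [0.001 0.001 0.001] rotation [-0.0001  0.0001 -0.    ]
```

View pics/s3.png

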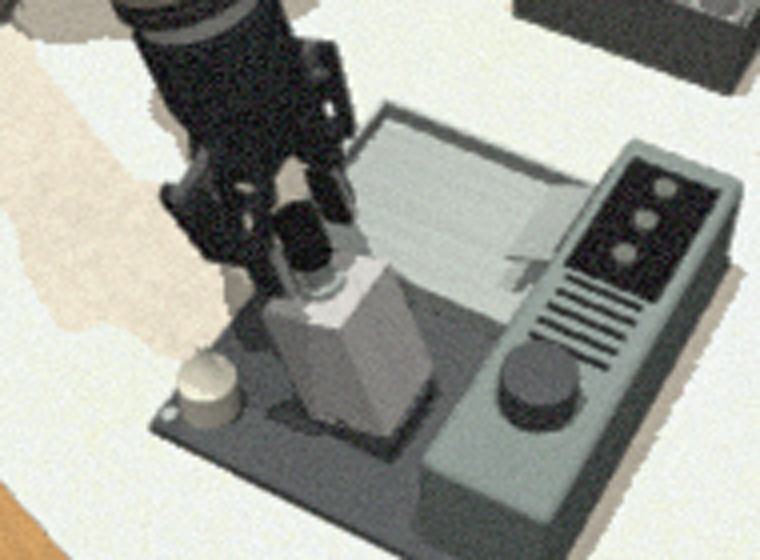

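The knob (305,235) sits between the two fingers. I close gently first.

Emit:
drive_tool(
  rows=[
    {"offset": [0,0,0],"rotation": [0,0,0],"claw": 0.5},
    {"offset": [0,0,0],"rotation": [0,0,0],"claw": 0.4},
    {"offset": [0,0,0],"rotation": [0,0,0],"claw": 0.3},
    {"offset": [0,0,0],"rotation": [0,0,0],"claw": 0.2},
    {"offset": [0,0,0],"rotation": [0,0,0],"claw": 0.15},
    {"offset": [0,0,0],"rotation": [0,0,0],"claw": 0.15},
    {"offset": [0,0,0],"rotation": [0,0,0],"claw": 0.15},
    {"offset": [0,0,0],"rotation": [0,0,0],"claw": 0.15},
  ],
  force=25,
)

```text
clock: 17.2
tcp_pos: [0.5258, -0.0987, 0.1342]
orientation: [-0.196, 2.785, 0.035]
contact_force: [-2.7, 1.4, 6.8]
grip_width: 0.0255
gripper_force: 24.2
```

```bash
python3 -c "
from h import *
o=st(); F=o['contact_force'];bx=np.cross(ey,bz)
print('F bore frame',np.round([F@bx,F@ey,F@bz],1),o['moment'])"
```

```text
17.2 [ 0.5258 -0.0987  0.1342] err rot [-0.001 -0.35  -0.   ] w 0.0255 g 24.2 F [-2.7  1.4  6.8] q [-0.25  0.26  0.43  2.25 -0.6   0.38  2.39]
F bore frame [0.  1.7 7.2] [0.21009792 0.49635832 0.0993856 ]
```

Emit:
drive_tool(
  rows=[
    {"offset": [0,0,0],"rotation": [0,0,0],"claw": 0.15},
    {"offset": [0,0,0],"rotation": [0,0,0],"claw": 0.15},
    {"offset": [0,0,-0.01],"rotation": [0,0,0],"claw": 0.15},
    {"offset": [0,0,-0.02],"rotation": [0,0,0],"claw": 0.15},
    {"offset": [0,0,-0.03],"rotation": [0,0,0],"claw": 0.15},
    {"offset": [0,0,-0.04],"rotation": [0,0,0],"claw": 0.15},
    {"offset": [0,0,-0.05],"rotation": [0,0,0],"claw": 0.15},
    {"offset": [0,0,-0.05],"rotation": [0,0,0],"claw": 0.15},
    {"offset": [0,0,-0.05],"rotation": [0,0,0],"claw": 0.15},
  ],
  force=60,
)

```text
clock: 17.95
tcp_pos: [0.5229, -0.0993, 0.1407]
orientation: [-0.196, 2.786, 0.035]
contact_force: [0.3, 0.3, -2.7]
grip_width: 0.0244
gripper_force: 58.9
```

```bash
cat >> h.py <<'E'
def fb(B=np.array([.533,-.098,.1145])):
    o=get_obs(); F=o['contact_force'];bx=np.cross(ey,bz); d=o['tcp_pos']-B
    print('F bore',np.round([F@bx,F@ey,F@bz],1),'pos bore',np.round([d@bx,d@ey,d@bz],4),'rot',np.round((BORE.inv()*Ro.from_rotvec(o['orientation'])).as_rotvec(),4),'w',o['grip_width'],o['gripper_force'],o['clock'])
E
python3 -c "
from h import *
fb()"
```

```text
F bore [-0.6  0.2 -2.6] pos bore [-0.0006  0.0001  0.0281] rot [-0.0002  0.001  -0.0002] w 0.024415199887293577 58.92492592334747 17.95
```

Emit:
drive_tool(
  rows=[
    {"offset": [0,0,-0.015],"rotation": [0,0,0],"claw": 0.15},
    {"offset": [0,0,-0.035],"rotation": [0,0,0],"claw": 0.15},
    {"offset": [0,0,-0.055],"rotation": [0,0,0],"claw": 0.15},
    {"offset": [0,0,-0.075],"rotation": [0,0,0],"claw": 0.15},
    {"offset": [0,0,-0.095],"rotation": [0,0,0],"claw": 0.15},
    {"offset": [0,0,-0.115],"rotation": [0,0,0],"claw": 0.15},
    {"offset": [0,0,-0.135],"rotation": [0,0,0],"claw": 0.15},
    {"offset": [0,0,-0.155],"rotation": [0,0,0],"claw": 0.15},
    {"offset": [0,0,-0.17],"rotation": [0,0,0],"claw": 0.15},
    {"offset": [0,0,-0.183],"rotation": [0,0,0],"claw": 0.15},
    {"offset": [0,0,-0.183],"rotation": [0,0,0],"claw": 0.15},
    {"offset": [0,0,-0.183],"rotation": [0,0,0],"claw": 0.15},
    {"offset": [0,0,-0.183],"rotation": [0,0,0],"claw": 0.15},
  ],
)

```text
clock: 19.03
tcp_pos: [0.5138, -0.1006, 0.1665]
orientation: [-0.196, 2.786, 0.035]
contact_force: [0.0, -0.2, -2.9]
grip_width: 0.0249
gripper_force: 59.0
```

```bash
python3 -c "
from h import *
fb()
g=grab_frame('scene');c=g['frame'][170:250,250:350];cv2.imwrite('pics/s4.png',cv2.resize(np.clip(c[...,::-1]*1.7,0,255).astype(np.uint8),None,fx=7,fy=7,interpolation=2))"
```

```text
F bore [-1.  -0.2 -2.8] pos bore [-0.0004  0.0001  0.0555] rot [-0.0002  0.0009 -0.0002] w 0.024923583877730766 58.955408334732056 19.0333
```

View pics/s4.png

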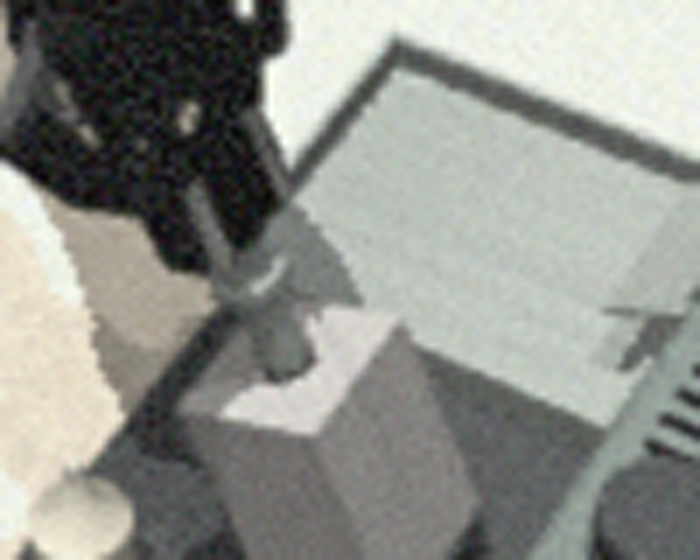

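The plunger is drawn out of the head: collar at (262,278) in the crop, and a dark ring (the groove) right at the mouth at (285,378). I check the drawn length numerically before handing in.

```bash
python3 -c "
from h import *
fb(); g,P,c,r=measure('scene'); bx=np.cross(ey,bz)
print('face',c,r[1]); B=np.array([.534,-.098,.1142])
for d in (0,.030,.035,.040): print(d,'crop px',np.round((proj(g,B+d*bz)-[250,170])*7))
q=P-B; l=np.stack([q@bx,q@ey,q@bz],-1); a=l[(np.hypot(l[...,0],l[...,1])<.0145)]
for lo in np.arange(.0,.056,.004):
    s=a[(a[:,2]>=lo)&(a[:,2]<lo+.004)]; print(round(lo,3),len(s), np.round(np.hypot(s[:,0],s[:,1]).max()if len(s) else 0,4))"
```

```text
F bore [-1.1  0.1 -1.9] pos bore [-0.0004  0.0001  0.0554] rot [-0.0001  0.001  -0.0002] w 0.024303566702007128 58.95539581775665 19.0833
face [ 0.53515081 -0.09704291  0.11464192] (57.29496383666992, 59.499629974365234)
0 crop px [286. 359.]
0.03 crop px [256. 292.]
0.035 crop px [251. 280.]
0.04 crop px [246. 269.]
0.0 21 0.0144
0.004 10 0.0092
0.008 11 0.0087
0.012 9 0.0089
0.016 10 0.0088
0.02 12 0.0082
0.024 8 0.0085
0.028 7 0.0081
0.032 6 0.013
0.036 26 0.0137
0.04 25 0.0127
0.044 9 0.0072
0.048 6 0.0084
0.052 0 0
```

The collar starts about 35 mm out, which is consistent with the arm's travel of 34.5 mm, and the only force on the tool is the plunger's weight.

```bash
python3 -c "
from bench import hand_in
print(hand_in())"
```

```text
the job is handed in; nothing more can be done
None
```

I moved both end caps into the tote, where they stand upright, then drew the plunger about 35 mm along its bore, with no jamming or forcing, and handed in at about 19 s still gripping it; the bystanders were not touched.

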